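# Find the tired vibration mount and tag it

### The arm

A 6-joint arm with a two-finger parallel gripper is mounted at the origin on a cart in front of the work surface, level with it; the furniture and walls round the work are solid. World frame = base frame: x ahead of the robot, y to its left, z up, the work surface at z = 0. Lengths are in m, angles in rad, forces in N, time in s.
With the tool pointing down it reaches from about 0.275 to 0.875 m from the base axis. Payload 12.5 kg.
Tool frame: the origin (TCP) lies at the centre of the arm's flange, where the gripper is bolted on; the fingertips stand 173 mm ahead of it and the grasp point (between the pads) lies 155 mm ahead of it; x points along the fingers, z is the direction in which the jaws open and shut, and the axes are right-handed (so a half turn about x gives the same grasp; the last joint's range is limited). The gripper opens to 85 mm and grips with 20 to 120 N. Pads are 22 mm wide; open, the fingers measure 114 mm over their backs; the gripper's body (76 mm by 85 mm) begins 54 mm behind the grasp point. The pads swing forward as they close: fully open they stand 13 mm farther back than shut.
Start: joints at [-1.235, 0.351, 1.652, -0, 1.139, -0.085], TCP at [0.225, -0.502, 0.405] pointing down, gripper open.
Joint ranges: [-2.75, 2.75], [-0.79, 2.1], [0.01, 2.65], [-1.57, 4.71], [0.07, 3.14], [-2.87, 2.87]. Speed limits (rad/s): [2.22, 2.22, 2.79, 3.14, 3.14, 3.14].

### API

Orientations are given as a unit quaternion [x, y, z, w].
In Python, from rig import sensors, viewer, job gives the robot as it stands.
- The arm moves only by the tool jog_arm, never from a script. Its arguments are lists of equal length, an entry for each row: "travel": the shift along the tool's x, y, z in m, a list of three; "rotation": the turn, a rotation vector about the tool's x, y, z in degrees, a list of three; "fingers": the opening, from 0 (shut) to 1 (fully open). A call has 1 to 5 rows; each row shifts and turns the commanded pose from where the row before left it, along the tool's axes as they then stand; what a row does not reach is not made up. A row lasts 1/10 s, in which the tool goes at most 50 mm and 8.59 degrees, less where a joint would pass 70% of its speed; a pose out of reach is approached as far as the arm can. A call with a gripper value outside its range is refused whole. The fingers move at their own pace and stop on an object; "force" is the grip in N (left out, the last holds). Time passes only in rows, so rows that do not move let the fingers close. It gives the time, the measured TCP pose, the force and the opening at its end, in the units of the state.
- sensors.observe(): the state, without advancing time (a new reading comes with each control period).
- viewer.read_camera(name): name is "side" or "top"; returns (picture, depth): 400x640x3 uint8, blue, green, red; 400x640 float32, m along the optical axis (not along the pixel's ray), 0 where there is no reading.
- viewer.calibration(name): a dict with "intrinsics" (3x3 intrinsics, pixels), "k1" (the pictures are not rectified: a ray, as slopes to the right and down, at radius r is drawn at 1 + k1 r^2 times it, then the intrinsics apply), "R" (3x3) and "t" (3): a world point X has camera coordinates R X + t. Camera axes: x right, y down, z forward; pixel columns grow to the right and rows downward; lengths in m; the calibration is good to about 2 mm. A picture is of the moment at which its call begins. calibration takes no time and is no camera call.
- job.finish_job(): hands the job in, once; it reports no verdict.
Trained networks look in the newest picture that a camera, given by its name, has taken for a name from the list of things; names that differ only in an ending like _2 or _b are one class to them, and where a whole thing is asked for, a point or a joint stands for the part that bears it (a point fixed in the world has none). Each returns a list of dicts, best first, with "score" (0 to 1); they miss things now and then, are a little off and sometimes report something else, mostly with a low value. They report only what shows in the picture. A call takes as long as a camera call. They do not tell look-alikes from the thing itself.
- viewer.boxes_of(camera, thing): "pixel" ([row, column] in pixels, amid what is visible of it).
- viewer.spot_point(camera, thing): "pixel" ([row, column] in pixels: a listed point, or the origin of a listed thing).
The state is a dict: "t": time; "joint_positions": joint angles; "joint_velocities": joint speeds; "effort": joint torques, N m; "eef_pos": TCP position; "ee_rot": TCP orientation; "contact_force": force on the tool from outside, world axes, zero at the start; "wrist_torque": the same for the moment, N m; "gripper_width": opening from 0.0 (shut) to 1.0 (fully open).
Only numpy, scipy, OpenCV 4.12 (cv2) and the standard library are available. Lean on these libraries where they do the work, as an engineer would, in place of code of your own. Each camera call takes 0.05 s, during which the arm holds its last target.

### The job

The three spring feet of the vibration-isolation platform stand in a row on the mat and one has gone soft: go along the row from left to right, as seen from the robot, and push each black pad more than halfway down with the fingertips to feel its spring, letting it come up again. Then push down the red tag of the softest foot until it lies flat, so that it gets replaced, and leave the other two tags up. Only press: do not pick up, tip or shift the feet, and leave the other things on the bench alone.

Things in the scene. Friction and masses are not known exactly. Their poses are not given: they have to be found in the camera images.
- mat: Grey-green service mat, 280 x 440 x 3 mm, fixed on the worktop; origin at the centre of its underside, x away from the robot, y to the left along the row of feet.
- mount_a: One of three look-alike spring feet standing loose in a row on the mat, 140 mm apart; the letters tell neither place nor stiffness. Dark flange 150 x 76 x 10 mm, 0.9 kg. Origin: centre of its underside; z up, x along the 150 mm, away from the robot. At x = +30 mm a round housing (radius 34, 34 mm high) carries the spring and pad; the red tag is at the -x end, nearer the robot.
- pad_a_top (a point): Centre of the top of this foot's round black rubber pad, 48 mm across, 70 mm above the foot's underside when untouched, at x = +30 mm in its frame; it moves with the pad.
- pad_a (a joint): How far this pad is pressed straight down, m: 0 free, 0.014 on its stop; it springs back. It yields from the first touch; 10 mm down it takes between 3 and 14 N, and 5 to 20 N just before the stop. At equal depth the softest takes under half the force of either other. Untouched, the softest sags by some hundredths of a mm, too little to see or read.
- tag_a_edge (a point): Middle of the free edge of this foot's red tag, a plate 36 mm wide, 46 long, 3 thick, with a white panel. Hinge along the foot's y at x = -18, z = 26 mm in its frame. Up, it slopes from the hinge towards -x at about 30 degrees, free edge 49 mm above the foot's underside; down, it lies level on a rest, top 28 mm up, edge at x = -64. Pressed straight down at x about -44 it folds down.
- tag_a (a joint): Angle through which this tag is folded down, rad: 0 fully raised (30 degrees), 0.524 level and fully down. Starts between 0 and 0.08. Stiff hinge: it takes 1 to 3 N and stays where it is left.
- mount_b: One of three look-alike spring feet standing loose in a row on the mat, 140 mm apart; the letters tell neither place nor stiffness. Dark flange 150 x 76 x 10 mm, 0.9 kg. Origin: centre of its underside; z up, x along the 150 mm, away from the robot. At x = +30 mm a round housing (radius 34, 34 mm high) carries the spring and pad; the red tag is at the -x end, nearer the robot.
- pad_b_top (a point): Centre of the top of this foot's round black rubber pad, 48 mm across, 70 mm above the foot's underside when untouched, at x = +30 mm in its frame; it moves with the pad.
- pad_b (a joint): How far this pad is pressed straight down, m: 0 free, 0.014 on its stop; it springs back. It yields from the first touch; 10 mm down it takes between 3 and 14 N, and 5 to 20 N just before the stop. At equal depth the softest takes under half the force of either other. Untouched, the softest sags by some hundredths of a mm, too little to see or read.
- tag_b_edge (a point): Middle of the free edge of this foot's red tag, a plate 36 mm wide, 46 long, 3 thick, with a white panel. Hinge along the foot's y at x = -18, z = 26 mm in its frame. Up, it slopes from the hinge towards -x at about 30 degrees, free edge 49 mm above the foot's underside; down, it lies level on a rest, top 28 mm up, edge at x = -64. Pressed straight down at x about -44 it folds down.
- tag_b (a joint): Angle through which this tag is folded down, rad: 0 fully raised (30 degrees), 0.524 level and fully down. Starts between 0 and 0.08. Stiff hinge: it takes 1 to 3 N and stays where it is left.
- mount_c: One of three look-alike spring feet standing loose in a row on the mat, 140 mm apart; the letters tell neither place nor stiffness. Dark flange 150 x 76 x 10 mm, 0.9 kg. Origin: centre of its underside; z up, x along the 150 mm, away from the robot. At x = +30 mm a round housing (radius 34, 34 mm high) carries the spring and pad; the red tag is at the -x end, nearer the robot.
- pad_c_top (a point): Centre of the top of this foot's round black rubber pad, 48 mm across, 70 mm above the foot's underside when untouched, at x = +30 mm in its frame; it moves with the pad.
- pad_c (a joint): How far this pad is pressed straight down, m: 0 free, 0.014 on its stop; it springs back. It yields from the first touch; 10 mm down it takes between 3 and 14 N, and 5 to 20 N just before the stop. At equal depth the softest takes under half the force of either other. Untouched, the softest sags by some hundredths of a mm, too little to see or read.
- tag_c_edge (a point): Middle of the free edge of this foot's red tag, a plate 36 mm wide, 46 long, 3 thick, with a white panel. Hinge along the foot's y at x = -18, z = 26 mm in its frame. Up, it slopes from the hinge towards -x at about 30 degrees, free edge 49 mm above the foot's underside; down, it lies level on a rest, top 28 mm up, edge at x = -64. Pressed straight down at x about -44 it folds down.
- tag_c (a joint): Angle through which this tag is folded down, rad: 0 fully raised (30 degrees), 0.524 level and fully down. Starts between 0 and 0.08. Stiff hinge: it takes 1 to 3 N and stays where it is left.
- screwdriver: Cross-head screwdriver with amber handle, 190 x 24 x 24 mm, lying on the mat behind the feet; leave alone. Origin at the centre of its underside.
- marker: White marker pen with a black cap, 138 x 17 x 19 mm, lying on the mat behind the feet; leave alone. Origin at the centre of its underside.
- vial_black: Glass sample vial with black cap, 27 mm across, 60 mm high, standing at the back of the mat; leave alone. Origin at the centre of its underside.
- vial_white: Glass sample vial with white cap, 27 mm across, 60 mm high, standing on the worktop to the right of the mat; leave alone. Origin at the centre of its underside.
- tape_roll: Roll of tape lying flat, 94 mm across, 24 mm high, on the worktop to the right of the mat; leave alone. Origin at the centre of its underside.
- usb_stick: Red USB stick, 54 x 18 x 8 mm, on the worktop to the left of the mat; leave alone. Origin at the centre of its underside.
Mind the look-alikes: they are no part of the job. What is shaped like the mount_b but green is not meant.

How it is judged:
On the way, in this order (a step that is already met when the one before it is completed fails the run):
1. the left pad pressed at least 6 mm of its 14 mm, the other two left alone (((y of mount_a in the frame of mat above 0.07 m and value of joint pad_a above 0.006 m and value of joint each of pad_b, pad_c below 0.003 m) or (y of mount_b in the frame of mat above 0.07 m and value of joint pad_b above 0.006 m and value of joint each of pad_a, pad_c below 0.003 m) or (y of mount_c in the frame of mat above 0.07 m and value of joint pad_c above 0.006 m and value of joint each of pad_a, pad_b below 0.003 m))), for 0.1 s.
2. the middle pad pressed at least 6 mm of its 14 mm, the other two left alone (((y of mount_a in the frame of mat between -0.07 and 0.07 m and value of joint pad_a above 0.006 m and value of joint each of pad_b, pad_c below 0.003 m) or (y of mount_b in the frame of mat between -0.07 and 0.07 m and value of joint pad_b above 0.006 m and value of joint each of pad_a, pad_c below 0.003 m) or (y of mount_c in the frame of mat between -0.07 and 0.07 m and value of joint pad_c above 0.006 m and value of joint each of pad_a, pad_b below 0.003 m))), for 0.1 s.
3. the right pad pressed at least 6 mm of its 14 mm, the other two left alone (((y of mount_a in the frame of mat below -0.07 m and value of joint pad_a above 0.006 m and value of joint each of pad_b, pad_c below 0.003 m) or (y of mount_b in the frame of mat below -0.07 m and value of joint pad_b above 0.006 m and value of joint each of pad_a, pad_c below 0.003 m) or (y of mount_c in the frame of mat below -0.07 m and value of joint pad_c above 0.006 m and value of joint each of pad_a, pad_b below 0.003 m))), for 0.1 s.
4. the tag of the softest foot (known by its pad, which sags most under its own weight) folded down level, the pads up again (((value of joint tag_a above 0.43 rad and value of joint pad_a between 1.5e-05 and 0.001 m and value of joint each of tag_b, tag_c below 0.2 rad and value of joint each of pad_b, pad_c below 1.5e-05 m) or (value of joint tag_b above 0.43 rad and value of joint pad_b between 1.5e-05 and 0.001 m and value of joint each of tag_a, tag_c below 0.2 rad and value of joint each of pad_a, pad_c below 1.5e-05 m) or (value of joint tag_c above 0.43 rad and value of joint pad_c between 1.5e-05 and 0.001 m and value of joint each of tag_a, tag_b below 0.2 rad and value of joint each of pad_a, pad_b below 1.5e-05 m))), for 0.1 s.
At the end, for the whole second after the job is handed in: The tag of the softest foot (the one pad that sags over 0.015 mm untouched) lies within 0.095 rad of level, the other two tags are up (under 0.2 rad), all pads are up again, and the feet stand upright, at rest, within 25 mm of where they stood (((value of joint tag_a above 0.43 rad and value of joint pad_a between 1.5e-05 and 0.001 m and value of joint each of tag_b, tag_c below 0.2 rad and value of joint each of pad_b, pad_c below 1.5e-05 m) or (value of joint tag_b above 0.43 rad and value of joint pad_b between 1.5e-05 and 0.001 m and value of joint each of tag_a, tag_c below 0.2 rad and value of joint each of pad_a, pad_c below 1.5e-05 m) or (value of joint tag_c above 0.43 rad and value of joint pad_c between 1.5e-05 and 0.001 m and value of joint each of tag_a, tag_b below 0.2 rad and value of joint each of pad_a, pad_b below 1.5e-05 m)) and distance of each of mount_a, mount_b, mount_c from where it was at the start of the episode below 0.025 m and angle between each of mount_a, mount_b, mount_c's own z axis and vertical below 0.06 rad and linear speed of each of mount_a, mount_b, mount_c below 0.02 m/s).
It fails at once if the tags of two feet are down at once (value of joint each of tag_a, tag_b above 0.25 rad or value of joint each of tag_a, tag_c above 0.25 rad or value of joint each of tag_b, tag_c above 0.25 rad).
It fails at once if a foot is lifted or tipped (underside 10 mm above the worktop, or 0.15 rad) (height (world z) of any of mount_a, mount_b, mount_c above 0.01 m or angle between any of mount_a, mount_b, mount_c's own z axis and vertical above 0.15 rad).
It fails at once if a foot is shifted by more than 25 mm (distance of any of mount_a, mount_b, mount_c from where it was at the start of the episode above 0.025 m).
It fails at once if something else on the worktop is moved by more than 25 mm (distance of any of screwdriver, marker, vial_black, vial_white, tape_roll, usb_stick from where it was at the start of the episode above 0.025 m).
It also fails if it takes over 51 s, if anything falls off the work surface, if the arm or the gripper's body presses on something with over 40 N, if the wrist force passes 120 N, or if a joint passes its speed limit or range.

## Working session

There is one attempt and no reset: what is moved stays moved. The work goes in short steps, Python scripts to look and compute and a tool call to move; the robot and the scene stay as the last step left them, time stands still between calls to the robot, and variables do not carry over. Pictures are saved under pics/ and viewed, and the job is handed in when it is done.

Besides the shell and the picture viewer there is one more tool, called after "Request:" by a JSON object that holds its "op" and its "data". jog_arm: Moves the arm, as the interface text tells. Its arguments: {"type":"object","properties":{"travel":{"type":"array"},"rotation":{"type":"array"},"fingers":{"type":"array"},"force":{"type":"number"}},"required":["travel","rotation","fingers"]}

```bash
mkdir -p pics; ls
cat > h.py <<'E'
import numpy as np, cv2
from rig import sensors, viewer, job
def world(cam,px,depth=None,z=None):
    c=viewer.calibration(cam);K=np.array(c["intrinsics"]);R=np.array(c["R"]);t=np.array(c["t"])
    r,cc=px; d=np.array([(cc-K[0,2])/K[0,0],(r-K[1,2])/K[1,1]])
    u=d.copy()
    for _ in range(20): u=d/(1+c["k1"]*(u@u))
    ray=np.array([u[0],u[1],1.]); o=-R.T@t; w=R.T@ray
    s=depth if depth is not None else (z-o[2])/w[2]
    return o+s*w
E
python3 - <<'E'
from h import *
s=sensors.observe()
for k,v in s.items(): print(k,np.round(v,4))
for c in ("top","side"):
    im,d=viewer.read_camera(c); cv2.imwrite(f"pics/{c}0.png",im); np.save(f"{c}_d.npy",d)
    for n in ("pad_a_top","tag_a_edge","mount_a","mat"):
        for p in viewer.spot_point(c,n):
            px=p["pixel"]; i,j=int(px[0]),int(px[1]); zz={"p":.073,"t":.052,"m":.003}[n[0]]
            print(c,n,round(p["score"],2),np.round(px,1),np.round(world(c,px,z=zz),4), np.round(world(c,px,depth=float(d[i,j])),4))
E
```

```text
pics
t 0.0
joint_positions [-1.2346  0.3513  1.6524 -0.      1.1391 -0.0846]
joint_velocities [-0.0012  0.0025  0.0006  0.0009 -0.0004 -0.0011]
effort [ 2.90000e-03 -5.06108e+01 -2.91409e+01  1.00000e-04  4.60000e-03
  0.00000e+00]
eef_pos [ 0.2246 -0.5019  0.4041]
ee_rot [ 0.3848  0.5937 -0.3843  0.5931]
contact_force [ 0.0892  0.1729 -0.5156]
wrist_torque [-0.0531 -0.03    0.0103]
gripper_width 1.0013
top pad_a_top 0.48 [188.  293.8] [0.6121 0.1197 0.073 ] [0.6131 0.1199 0.0688]
top pad_a_top 0.41 [226.2 377.9] [ 0.4982 -0.144   0.073 ] [ 0.5012 -0.1478  0.0503]
top tag_a_edge 0.59 [227.4 183.5] [0.482  0.4596 0.052 ] [0.487  0.4741 0.0091]
top tag_a_edge 0.42 [213.  287.6] [0.5358 0.1374 0.052 ] [0.5372 0.138  0.0435]
top mount_a 0.97 [213.2 373.2] [ 0.5502 -0.1405  0.003 ] [ 0.5487 -0.1391  0.0117]
top mount_a 0.94 [250.3 225.9] [0.4175 0.3339 0.003 ] [0.4171 0.3325 0.0093]
top mount_a 0.87 [202.1 292.1] [0.5804 0.1275 0.003 ] [0.5796 0.1272 0.0071]
top mount_a 0.56 [207.2 334.1] [ 0.5669 -0.0112  0.003 ] [ 0.5655 -0.0108  0.011 ]
top mat 0.68 [200.3 336.7] [ 0.5903 -0.0195  0.003 ] [ 0.577  -0.0155  0.0702]
top mat 0.32 [187.4 291.5] [0.63   0.1313 0.003 ] [0.6129 0.1267 0.0769]
top mat 0.28 [228.5 186.6] [0.4844 0.4659 0.003 ] [0.4842 0.4653 0.0045]
side pad_a_top 0.55 [183.9 321.1] [0.6122 0.1345 0.073 ] [0.6158 0.1432 0.0687]
side tag_a_edge 0.42 [195.7 297.7] [0.5133 0.1145 0.052 ] [ 0.5491  0.2169 -0.001 ]
side mount_a 0.77 [218.9 323.4] [0.5668 0.0041 0.003 ] [ 0.5507 -0.0334  0.0258]
side mount_a 0.59 [203.  313.2] [0.5788 0.1296 0.003 ] [0.5729 0.1149 0.0111]
side mount_a 0.59 [241.9 339.6] [ 0.5563 -0.1512  0.003 ] [ 0.5504 -0.1635  0.0116]
side mat 0.92 [222.1 333.3] [ 0.5894 -0.0291  0.003 ] [ 0.5838 -0.0411  0.0105]
side mat 0.43 [242.6 336.6] [ 0.5459 -0.1514  0.003 ] [ 0.5362 -0.1721  0.0174]
```

Run:
```python
import cv2
im=cv2.imread("pics/top0.png"); cv2.imwrite("pics/topcrop.png",cv2.resize(im[150:290,200:420],None,fx=3.6,fy=3.6,interpolation=cv2.INTER_CUBIC))
im=cv2.imread("pics/side0.png"); cv2.imwrite("pics/sidecrop.png",cv2.resize(im[150:290,230:430],None,fx=3.9,fy=3.9,interpolation=cv2.INTER_CUBIC))
```

```text
(no output)
```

View pics/top0.png

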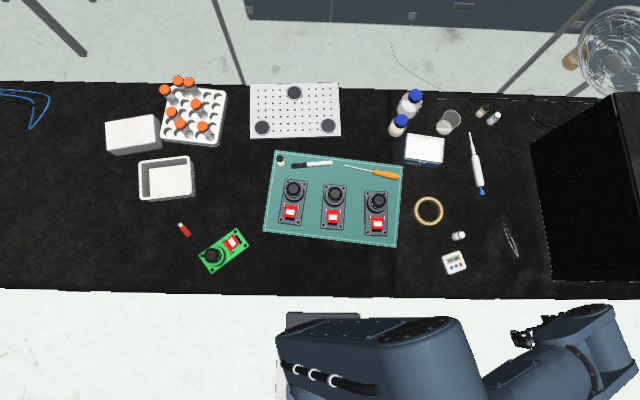

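View pics/topcrop.png

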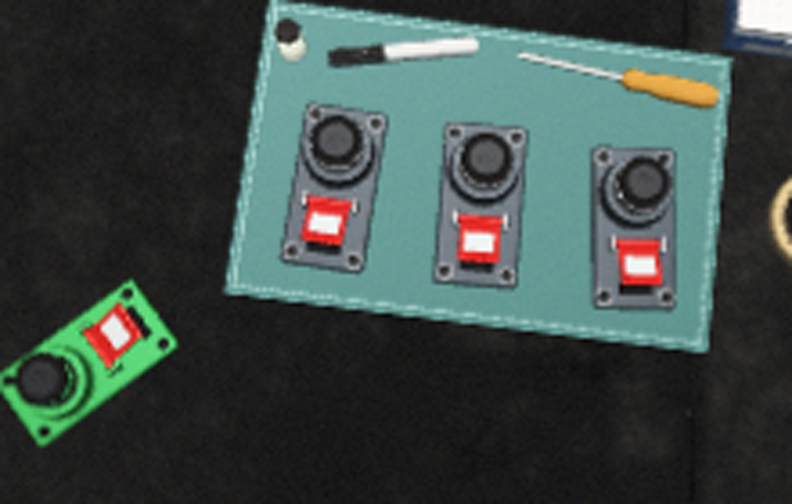

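View pics/sidecrop.png

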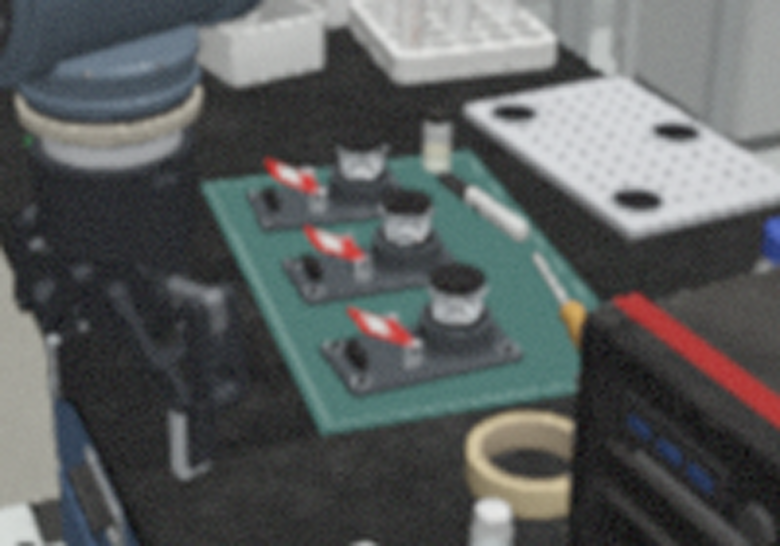

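Left, middle and right pads are at about (189,294), (194,335) and (201,379) (row, col). Their tags are at (212,290), (217,333) and (223,378). Things that could be confused with them: the green foot at (250,226), the black feet of the perforated plate at (93,294), (126,262) and (126,328), and the red USB stick at (230,184). The three dark feet on the mat match the description, and all three tags are up.

Run:
```python
from h import *
from scipy.spatial.transform import Rotation as Ro
d=np.load("top_d.npy")
for n,px in dict(L=(188.9,293.9),M=(193.6,335.3),R=(201.1,378.6)).items():
    w=world("top",px,z=.073); i,j=map(int,np.round(px))
    print(n,np.round(w,4),"depth z",np.round([world("top",(i+a,j+b),depth=float(d[i+a,j+b]))[2] for a in(-2,0,2) for b in (-2,0,2)],3), "az",round(np.degrees(np.arctan2(w[1],w[0])),1))
for n,px in dict(L=(211.7,290.3),M=(216.9,332.8),R=(223,377.8)).items():
    print("tag",n,np.round(world("top",px,z=.044),4))
# refine: dark pad-top points by depth
im=cv2.imread("pics/top0.png")
c=viewer.calibration("top");K=np.array(c["intrinsics"])
for n,px in dict(L=(189,294),M=(194,335),R=(201,379)).items():
    P=[]
    for i in range(px[0]-12,px[0]+13):
        for j in range(px[1]-12,px[1]+13):
            if d[i,j]>0:
                w=world("top",(i,j),depth=float(d[i,j]))
                if w[2]>.063 and im[i,j].max()<80: P.append(w)
    P=np.array(P);print(n,len(P),np.round(np.median(P,0),4),np.round((P.max(0)+P.min(0))/2,4),np.round(np.ptp(P,0),3))
print(np.round(Ro.from_quat(sensors.observe()["ee_rot"]).as_matrix(),3))
```

```text
L [0.6092 0.1193 0.073 ] depth z [0.073 0.076 0.067 0.074 0.071 0.074 0.072 0.075 0.071] az 11.1
M [ 0.5977 -0.0106  0.073 ] depth z [0.072 0.074 0.07  0.076 0.078 0.069 0.072 0.075 0.072] az -1.0
R [ 0.5773 -0.1467  0.073 ] depth z [0.071 0.077 0.072 0.073 0.074 0.074 0.07  0.073 0.071] az -14.3
tag L [0.5415 0.1296 0.044 ]
tag M [ 0.5282 -0.0054  0.044 ]
tag R [ 0.5122 -0.1486  0.044 ]
L 102 [0.6085 0.1228 0.0722] [0.6109 0.1222 0.0701] [0.043 0.044 0.012]
M 102 [ 0.5951 -0.0096  0.0715] [ 0.5979 -0.0098  0.0708] [0.044 0.044 0.015]
R 127 [ 0.5803 -0.1451  0.0721] [ 0.5801 -0.1456  0.0721] [0.043 0.044 0.014]
[[-0.     0.913  0.408]
 [ 0.     0.408 -0.913]
 [-1.     0.    -0.   ]]
```

Request:
{"op": "jog_arm", "data": {"travel": [[0,0,0],[0,0,0],[0,0,0],[0,0.02,-0.035],[0,0.02,-0.035]], "rotation": [[8,0,0],[8,0,0],[8,0,0],[0,0,0],[0,0,0]], "fingers": [0,0,0,0,0], "force": 60}}

```text
t: 1.0
eef_pos: [0.2646, -0.4313, 0.4045]
ee_rot: [0.5, 0.5, -0.5, 0.5]
contact_force: [-0.4, 0.7, -0.4]
gripper_width: 0.142
```

Request:
{"op": "jog_arm", "data": {"travel": [[0,0.02,-0.035],[0,0.02,-0.035],[0,0.02,-0.035],[0,0.02,-0.035],[0,0.02,-0.035]], "rotation": [[0,0,0],[0,0,0],[0,0,0],[0,0,0],[0,0,0]], "fingers": [0,0,0,0,0]}}

```text
t: 1.5
eef_pos: [0.3647, -0.2552, 0.4049]
ee_rot: [0.5, 0.5, -0.5, 0.501]
contact_force: [1.2, -0.4, -0.3]
gripper_width: -0.0
```

Request:
{"op": "jog_arm", "data": {"travel": [[0,0.02,-0.035],[0,0.02,-0.035],[0,0.02,-0.035],[0,0.02,-0.035],[0,0.02,-0.035]], "rotation": [[0,0,0],[0,0,0],[0,0,0],[0,0,0],[0,0,0]], "fingers": [0,0,0,0,0]}}

```text
t: 2.0
eef_pos: [0.4644, -0.0799, 0.4049]
ee_rot: [0.5, 0.5, -0.499, 0.501]
contact_force: [0.9, -0.7, -0.2]
gripper_width: 0.002
```

```bash
cat > s.py <<'E'
from h import *
from scipy.spatial.transform import Rotation as Ro
s=sensors.observe(); print(round(s["t"],2),np.round(s["eef_pos"],4),np.round(s["contact_force"],2),s["gripper_width"]); print(np.round(Ro.from_quat(s["ee_rot"]).as_matrix(),3))
E
python3 s.py
```

```text
2.0 [ 0.4644 -0.0799  0.4049] [ 0.86 -0.74 -0.19] 0.001630999268479671
[[ 0.     1.     0.002]
 [-0.     0.002 -1.   ]
 [-1.     0.     0.   ]]
```

Request:
{"op": "jog_arm", "data": {"travel": [[0.01,0.029,-0.04],[0.01,0.029,-0.04],[0.01,0.029,-0.04],[0.01,0.029,-0.04],[0.01,0.029,-0.041]], "rotation": [[0,0,0],[0,0,0],[0,0,0],[0,0,0],[0,0,0]], "fingers": [0,0,0,0,0]}}

```text
t: 2.5
eef_pos: [0.6078, 0.1194, 0.3548]
ee_rot: [0.5, 0.5, -0.499, 0.501]
contact_force: [0.9, -1.3, 0.2]
gripper_width: -0.001
```

Request:
{"op": "jog_arm", "data": {"travel": [[0.03,0,0],[0.03,0,0],[0.025,0,0],[0.01,0,0],[0,0,0]], "rotation": [[0,0,0],[0,0,0],[0,0,0],[0,0,0],[0,0,0]], "fingers": [0,0,0,0,0]}}

```text
t: 3.0
eef_pos: [0.6067, 0.1174, 0.2593]
ee_rot: [0.499, 0.501, -0.5, 0.5]
contact_force: [0.8, 0.3, 0.5]
gripper_width: -0.001
```

```bash
cat > p.py <<'E'
import sys
exec(open("s.py").read())
for c in ("top","side"):
    im,d=viewer.read_camera(c)
    cr=im[150:250,240:420] if c=="top" else im[150:290,230:430]
    cv2.imwrite(f"pics/{c}_{sys.argv[1]}.png",cv2.resize(cr,None,fx=3.9,fy=3.9,interpolation=cv2.INTER_CUBIC))
E
python3 p.py L1
```

```text
3.0 [0.6067 0.1174 0.2593] [0.77 0.26 0.53] -0.0005452315797827708
[[-0.002  1.     0.002]
 [-0.     0.002 -1.   ]
 [-1.    -0.002  0.   ]]
```

View pics/side_L1.png

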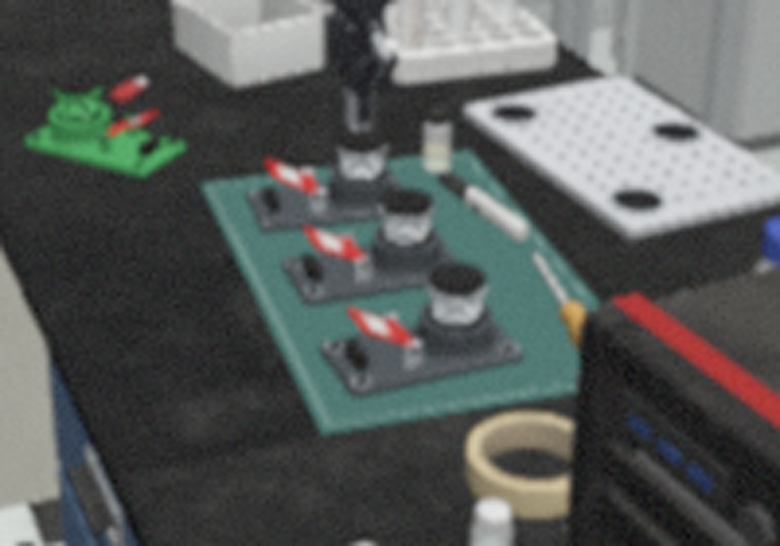

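View pics/top_L1.png

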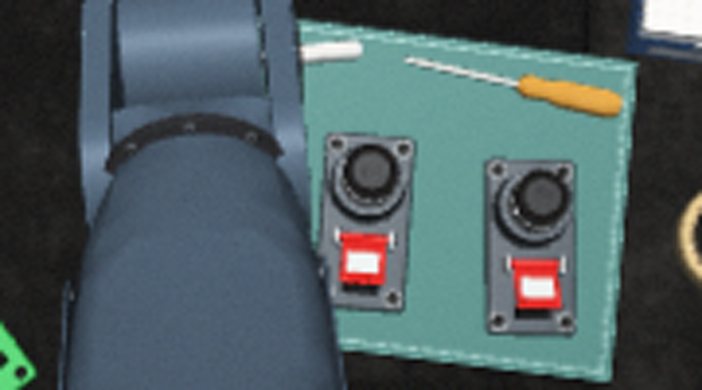

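The side view shows the shut fingertips at crop (360,125), right above the left pad. The middle and right feet stay clear. Pressing now.

Request:
{"op": "jog_arm", "data": {"travel": [[0.007,0,0],[0.007,0,0],[0.004,0,0],[0.003,0,0],[0,0,0]], "rotation": [[0,0,0],[0,0,0],[0,0,0],[0,0,0],[0,0,0]], "fingers": [0,0,0,0,0]}}

```text
t: 3.6
eef_pos: [0.6071, 0.1175, 0.2398]
ee_rot: [0.5, 0.5, -0.499, 0.501]
contact_force: [-2.4, -0.0, 8.7]
gripper_width: 0.001
```

```bash
python3 s.py
```

```text
3.6 [0.6071 0.1175 0.2398] [-2.42 -0.05  8.66] 0.0014853388820122847
[[ 0.001  1.     0.002]
 [ 0.     0.002 -1.   ]
 [-1.     0.001 -0.   ]]
```

Request:
{"op": "jog_arm", "data": {"travel": [[0.002,0,0],[0.002,0,0],[0,0,0],[0,0,0]], "rotation": [[0,0,0],[0,0,0],[0,0,0],[0,0,0]], "fingers": [0,0,0,0]}}

```text
t: 4.0
eef_pos: [0.6071, 0.1174, 0.2365]
ee_rot: [0.5, 0.5, -0.499, 0.501]
contact_force: [-4.7, -2.2, 14.3]
gripper_width: -0.003
```

Request:
{"op": "jog_arm", "data": {"travel": [[0,0,0]], "rotation": [[0,0,0]], "fingers": [0]}}

```text
t: 4.1
eef_pos: [0.6071, 0.1175, 0.2365]
ee_rot: [0.5, 0.5, -0.499, 0.501]
contact_force: [-4.5, -0.6, 13.5]
gripper_width: 0.0
```

Request:
{"op": "jog_arm", "data": {"travel": [[-0.008,0,0],[-0.015,0,0],[-0.015,0,0],[0,-0.005,0.03],[0,-0.005,0.03]], "rotation": [[0,0,0],[0,0,0],[0,0,0],[0,0,0],[0,0,0]], "fingers": [0,0,0,0,0]}}

```text
t: 4.6
eef_pos: [0.5969, 0.0573, 0.2745]
ee_rot: [0.5, 0.501, -0.499, 0.501]
contact_force: [0.1, -0.1, -0.1]
gripper_width: 0.001
```

Request:
{"op": "jog_arm", "data": {"travel": [[0,0,0.035],[0,0,0.033],[0.01,0,0],[0.005,0,0],[0,0,0]], "rotation": [[0,0,0],[0,0,0],[0,0,0],[0,0,0],[0,0,0]], "fingers": [0,0,0,0,0]}}

```text
t: 5.1
eef_pos: [0.5969, -0.0097, 0.2576]
ee_rot: [0.499, 0.501, -0.5, 0.5]
contact_force: [-0.1, -0.3, -0.2]
gripper_width: -0.002
```

```bash
python3 p.py M1
```

```text
5.1 [ 0.5969 -0.0097  0.2576] [-0.11 -0.33 -0.17] -0.0023676976650817017
[[-0.002  1.     0.003]
 [ 0.     0.003 -1.   ]
 [-1.    -0.002 -0.   ]]
```

View pics/side_M1.png

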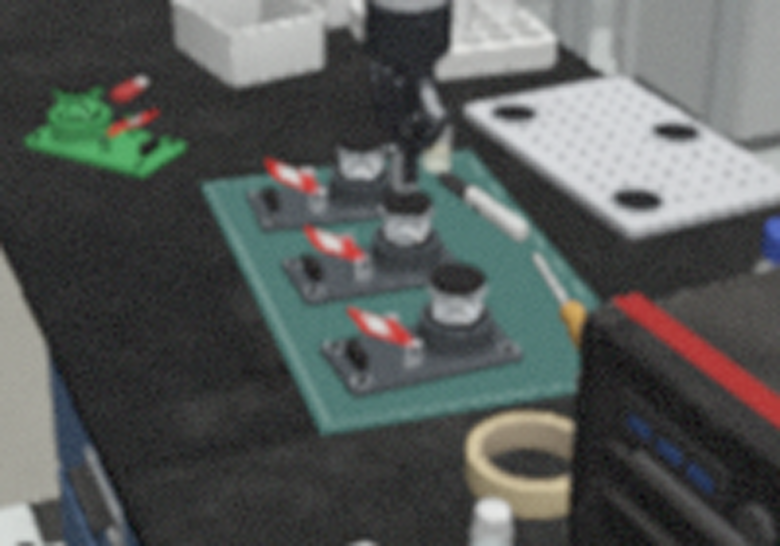

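The fingertips at crop (405,180) are above the middle pad at (405,200). The left foot has not moved.

Request:
{"op": "jog_arm", "data": {"travel": [[0.007,0,0],[0.007,0,0],[0.003,0,0],[0,0,0],[0,0,0]], "rotation": [[0,0,0],[0,0,0],[0,0,0],[0,0,0],[0,0,0]], "fingers": [0,0,0,0,0]}}

```text
t: 5.7
eef_pos: [0.5971, -0.0104, 0.2413]
ee_rot: [0.499, 0.501, -0.5, 0.5]
contact_force: [-0.3, 0.4, 2.1]
gripper_width: 0.0
```

Request:
{"op": "jog_arm", "data": {"travel": [[0.002,0,0],[0.002,0,0],[0,0,0],[0,0,0]], "rotation": [[0,0,0],[0,0,0],[0,0,0],[0,0,0]], "fingers": [0,0,0,0]}}

```text
t: 6.1
eef_pos: [0.5972, -0.0106, 0.2373]
ee_rot: [0.5, 0.5, -0.5, 0.5]
contact_force: [-1.1, 1.4, 3.6]
gripper_width: -0.005
```

Request:
{"op": "jog_arm", "data": {"travel": [[0,0,0]], "rotation": [[0,0,0]], "fingers": [0]}}

```text
t: 6.2
eef_pos: [0.5971, -0.0105, 0.2373]
ee_rot: [0.5, 0.5, -0.499, 0.5]
contact_force: [-0.2, 1.1, 3.2]
gripper_width: -0.002
```

Request:
{"op": "jog_arm", "data": {"travel": [[0.002,0,0],[0,0,0],[0,0,0],[0,0,0]], "rotation": [[0,0,0],[0,0,0],[0,0,0],[0,0,0]], "fingers": [0,0,0,0]}}

```text
t: 6.6
eef_pos: [0.5972, -0.0105, 0.2353]
ee_rot: [0.5, 0.5, -0.499, 0.501]
contact_force: [-0.1, 2.1, 3.5]
gripper_width: 0.002
```

Request:
{"op": "jog_arm", "data": {"travel": [[-0.01,0,0],[-0.015,0,0],[-0.015,0,0],[0,-0.009,0.03],[0,-0.009,0.035]], "rotation": [[0,0,0],[0,0,0],[0,0,0],[0,0,0],[0,0,0]], "fingers": [0,0,0,0,0]}}

```text
t: 7.1
eef_pos: [0.5792, -0.0756, 0.2771]
ee_rot: [0.499, 0.5, -0.499, 0.502]
contact_force: [0.9, -0.9, 0.1]
gripper_width: -0.003
```

Request:
{"op": "jog_arm", "data": {"travel": [[0,0,0.035],[0,0,0.035],[0.01,0,0],[0.009,0,0],[0,0,0]], "rotation": [[0,0,0],[0,0,0],[0,0,0],[0,0,0],[0,0,0]], "fingers": [0,0,0,0,0]}}

```text
t: 7.6
eef_pos: [0.579, -0.1446, 0.2552]
ee_rot: [0.499, 0.501, -0.5, 0.5]
contact_force: [-0.2, 0.4, 0.4]
gripper_width: -0.001
```

```bash
python3 p.py R1
```

```text
7.6 [ 0.579  -0.1446  0.2552] [-0.17  0.45  0.42] -0.0010910373523360724
[[-0.002  1.     0.003]
 [ 0.001  0.003 -1.   ]
 [-1.    -0.002 -0.001]]
```

View pics/side_R1.png

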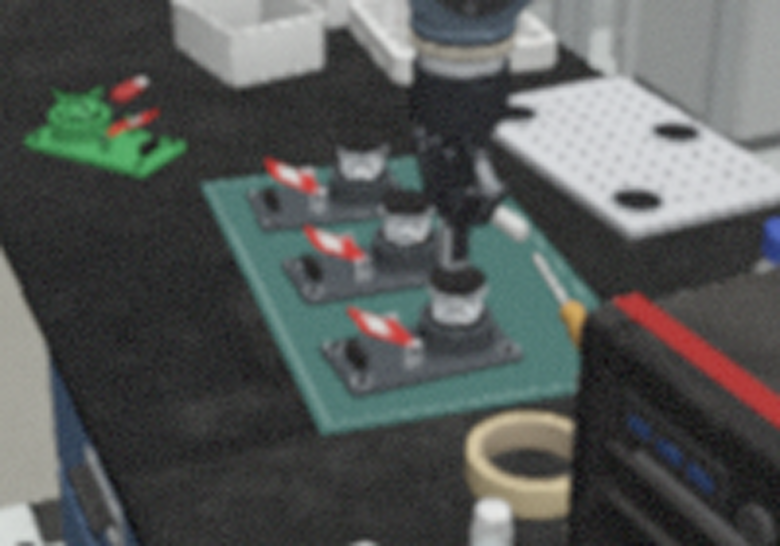

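The fingertips at crop (455,255) are above the right pad at (455,280), and the middle pad is up again.

Request:
{"op": "jog_arm", "data": {"travel": [[0.007,0,0],[0.007,0,0],[0.001,0,0],[0,0,0],[0,0,0]], "rotation": [[0,0,0],[0,0,0],[0,0,0],[0,0,0],[0,0,0]], "fingers": [0,0,0,0,0]}}

```text
t: 8.2
eef_pos: [0.5795, -0.1454, 0.2415]
ee_rot: [0.5, 0.5, -0.499, 0.501]
contact_force: [1.3, 3.6, 4.2]
gripper_width: -0.001
```

Request:
{"op": "jog_arm", "data": {"travel": [[0.002,0,0],[0.002,0,0],[0,0,0],[0,0,0]], "rotation": [[0,0,0],[0,0,0],[0,0,0],[0,0,0]], "fingers": [0,0,0,0]}}

```text
t: 8.6
eef_pos: [0.5795, -0.1455, 0.2376]
ee_rot: [0.5, 0.5, -0.499, 0.501]
contact_force: [1.0, 4.4, 6.9]
gripper_width: -0.003
```

Request:
{"op": "jog_arm", "data": {"travel": [[0,0,0]], "rotation": [[0,0,0]], "fingers": [0]}}

```text
t: 8.7
eef_pos: [0.5795, -0.1455, 0.2376]
ee_rot: [0.5, 0.5, -0.499, 0.501]
contact_force: [-0.4, 5.1, 7.4]
gripper_width: 0.005
```

Request:
{"op": "jog_arm", "data": {"travel": [[0.0025,0,0],[0,0,0],[0,0,0],[0,0,0]], "rotation": [[0,0,0],[0,0,0],[0,0,0],[0,0,0]], "fingers": [0,0,0,0]}}

```text
t: 9.1
eef_pos: [0.5795, -0.1455, 0.2353]
ee_rot: [0.5, 0.5, -0.499, 0.501]
contact_force: [-0.3, 4.6, 9.1]
gripper_width: 0.001
```

Request:
{"op": "jog_arm", "data": {"travel": [[-0.01,0,0],[-0.015,0,0],[-0.02,0,0],[0,0,0],[0,0,0]], "rotation": [[0,0,0],[0,0,0],[0,0,0],[0,0,0],[0,0,0]], "fingers": [0,0,0,0,0]}}

```text
t: 9.6
eef_pos: [0.5792, -0.1457, 0.28]
ee_rot: [0.5, 0.5, -0.5, 0.501]
contact_force: [0.0, 0.4, -0.0]
gripper_width: 0.003
```

At TCP z ≈ 0.2353 the middle pad took 3.5 N and the right pad 9.1 N. The left pad took about 13.5 N at 0.2365. So the middle foot is the soft one, and I'm moving over its tag.

Request:
{"op": "jog_arm", "data": {"travel": [[0,-0.014,-0.035],[0,-0.014,-0.035],[0,-0.014,-0.035],[0,-0.0135,-0.035],[0.02,0,0]], "rotation": [[0,0,0],[0,0,0],[0,0,0],[0,0,0],[0,0,0]], "fingers": [0,0,0,0,0]}}

```text
t: 10.1
eef_pos: [0.5225, -0.0028, 0.2604]
ee_rot: [0.499, 0.501, -0.499, 0.501]
contact_force: [1.3, -0.9, -0.6]
gripper_width: -0.001
```

Request:
{"op": "jog_arm", "data": {"travel": [[0.015,0,0],[0.01,0,0],[0,0,0]], "rotation": [[0,0,0],[0,0,0],[0,0,0]], "fingers": [0,0,0]}}

```text
t: 10.4
eef_pos: [0.5231, -0.0058, 0.2332]
ee_rot: [0.499, 0.501, -0.5, 0.5]
contact_force: [0.1, -0.8, 0.4]
gripper_width: -0.002
```

```bash
python3 p.py T1
```

```text
10.4 [ 0.5231 -0.0058  0.2332] [ 0.06 -0.75  0.44] -0.0021515227697664974
[[-0.003  1.     0.002]
 [ 0.     0.002 -1.   ]
 [-1.    -0.003 -0.   ]]
```

View pics/side_T1.png

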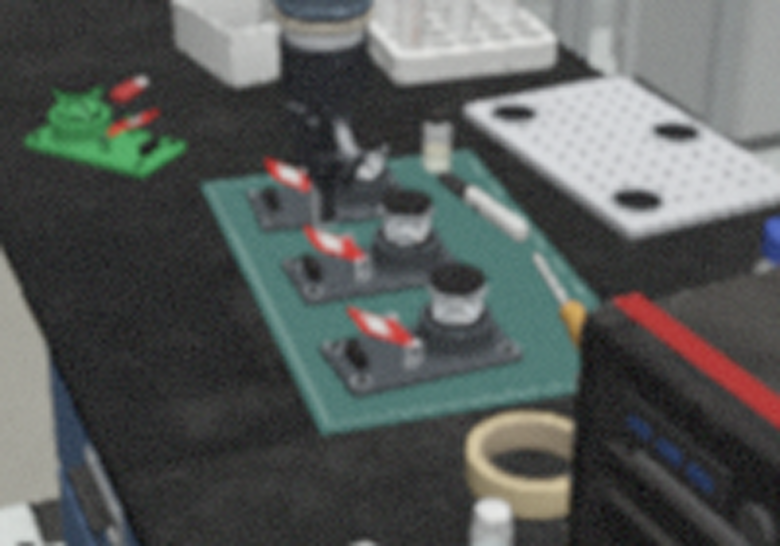

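The tips at crop (327,215) are above the middle of the middle tag at (333,243). Folding it down.

Request:
{"op": "jog_arm", "data": {"travel": [[0.006,0,0],[0.006,0,0],[0.006,0,0],[0.005,0,0],[0,0,0]], "rotation": [[0,0,0],[0,0,0],[0,0,0],[0,0,0],[0,0,0]], "fingers": [0,0,0,0,0]}}

```text
t: 11.0
eef_pos: [0.5234, -0.0057, 0.211]
ee_rot: [0.499, 0.501, -0.5, 0.5]
contact_force: [-0.3, -0.1, 0.5]
gripper_width: -0.001
```

Request:
{"op": "jog_arm", "data": {"travel": [[0.003,0,0],[0.002,0,0],[0,0,0]], "rotation": [[0,0,0],[0,0,0],[0,0,0]], "fingers": [0,0,0]}}

```text
t: 11.3
eef_pos: [0.5236, -0.0057, 0.2066]
ee_rot: [0.499, 0.501, -0.5, 0.5]
contact_force: [-0.4, -0.0, -0.3]
gripper_width: 0.003
```

Request:
{"op": "jog_arm", "data": {"travel": [[0.001,0,0],[0.001,0,0],[0,0,0]], "rotation": [[0,0,0],[0,0,0],[0,0,0]], "fingers": [0,0,0]}}

```text
t: 11.6
eef_pos: [0.5236, -0.0057, 0.2047]
ee_rot: [0.5, 0.5, -0.5, 0.5]
contact_force: [0.9, -0.0, 0.4]
gripper_width: 0.001
```

Request:
{"op": "jog_arm", "data": {"travel": [[0.001,0,0],[0,0,0]], "rotation": [[0,0,0],[0,0,0]], "fingers": [0,0]}}

```text
t: 11.8
eef_pos: [0.5237, -0.0057, 0.2039]
ee_rot: [0.5, 0.5, -0.499, 0.501]
contact_force: [-2.3, -0.3, 2.7]
gripper_width: 0.001
```

Request:
{"op": "jog_arm", "data": {"travel": [[0.001,0,0],[0,0,0]], "rotation": [[0,0,0],[0,0,0]], "fingers": [0,0]}}

```text
t: 12.0
eef_pos: [0.5237, -0.0057, 0.2037]
ee_rot: [0.5, 0.5, -0.499, 0.501]
contact_force: [-5.3, -0.6, 13.9]
gripper_width: -0.004
```

```bash
python3 p.py T2
```

```text
12.0 [ 0.5237 -0.0057  0.2037] [-5.29 -0.61 13.92] -0.0038302219364124276
[[ 0.     1.     0.002]
 [-0.     0.002 -1.   ]
 [-1.     0.     0.   ]]
```

View pics/side_T2.png

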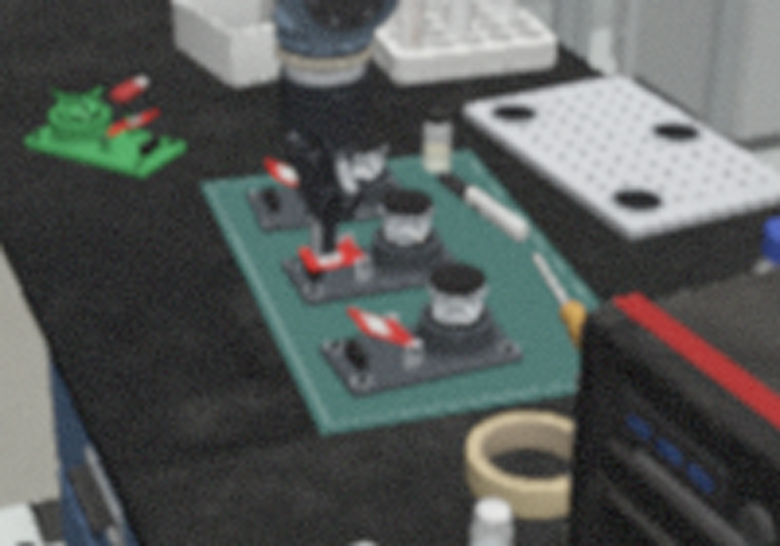

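The middle tag at (330,258) is level, and 14 N shows it resting firmly on its stop. Lifting away.

Request:
{"op": "jog_arm", "data": {"travel": [[-0.005,0,0],[-0.02,0,0],[-0.04,0,0],[-0.04,0,0],[-0.04,0,0]], "rotation": [[0,0,0],[0,0,0],[0,0,0],[0,0,0],[0,0,0]], "fingers": [0,0,0,0,0]}}

```text
t: 12.6
eef_pos: [0.5234, -0.0057, 0.3493]
ee_rot: [0.499, 0.501, -0.5, 0.5]
contact_force: [0.9, -0.2, 0.1]
gripper_width: -0.002
```

Request:
{"op": "jog_arm", "data": {"travel": [[0,-0.03,0.035],[0,-0.03,0.035],[0,-0.03,0.035],[0,-0.03,0.035],[0,0,0.035]], "rotation": [[0,0,0],[0,0,0],[0,0,0],[0,0,0],[0,0,0]], "fingers": [0,0,0,0,0]}}

```text
t: 13.1
eef_pos: [0.4012, -0.1816, 0.3478]
ee_rot: [0.499, 0.501, -0.5, 0.5]
contact_force: [2.0, -0.3, 0.7]
gripper_width: -0.0
```

Request:
{"op": "jog_arm", "data": {"travel": [[0,0,0.035],[0,0,0.035],[0,0,0.035],[0,0,0],[0,0,0]], "rotation": [[0,0,0],[0,0,0],[0,0,0],[0,0,0],[0,0,0]], "fingers": [0,0,0,0,0]}}

```text
t: 13.6
eef_pos: [0.4039, -0.2861, 0.3475]
ee_rot: [0.5, 0.5, -0.5, 0.5]
contact_force: [0.1, 0.1, -0.7]
gripper_width: -0.002
```

```bash
python3 p.py E
```

```text
13.6 [ 0.4039 -0.2861  0.3475] [ 0.07  0.12 -0.7 ] -0.002424963905225015
[[-0.     1.     0.001]
 [ 0.001  0.001 -1.   ]
 [-1.    -0.    -0.001]]
```

View pics/side_E.png

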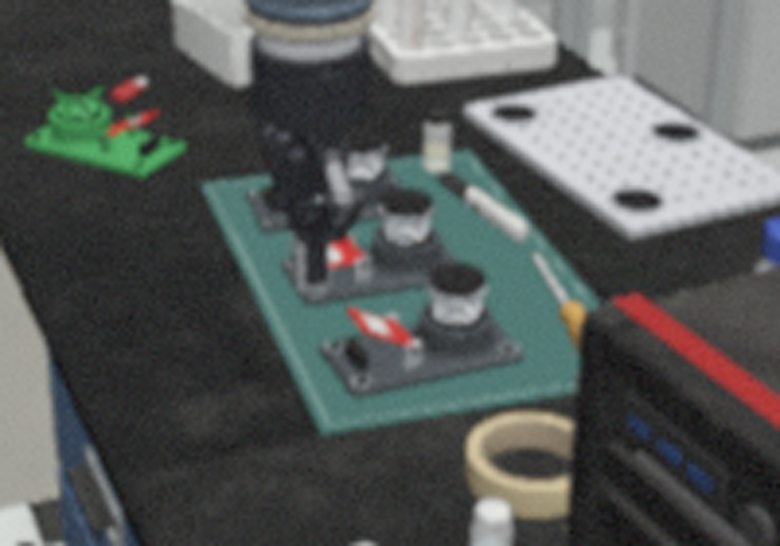

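View pics/top_E.png

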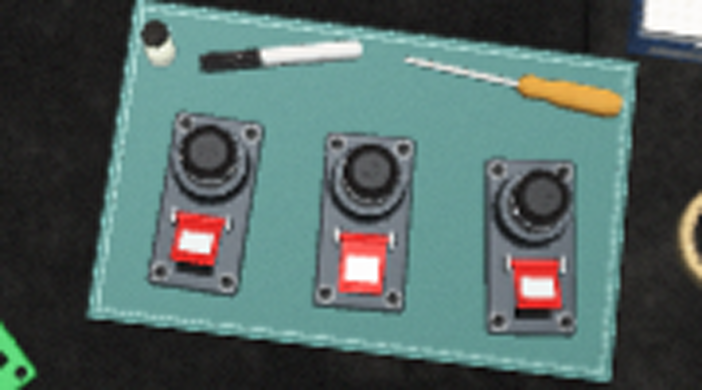

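The top view shows the middle tag at (362,262) flat, with the left (197,238) and right (538,285) tags up and the feet in place. The arm blocks the side view, so I'll clear it and check again.

Request:
{"op": "jog_arm", "data": {"travel": [[0,0,0.035],[0,0,0.035],[-0.02,0,0.035],[-0.02,0,0.02],[0,0,0]], "rotation": [[0,0,0],[0,0,0],[0,0,0],[0,0,0],[0,0,0]], "fingers": [0,0,0,0,0]}}

```text
t: 14.2
eef_pos: [0.4048, -0.4121, 0.39]
ee_rot: [0.499, 0.499, -0.5, 0.502]
contact_force: [-0.2, 0.7, 0.2]
gripper_width: 0.002
```

```bash
python3 p.py F
```

```text
14.2 [ 0.4048 -0.4121  0.39  ] [-0.22  0.68  0.16] 0.0023578671333004497
[[ 0.003  1.     0.001]
 [-0.003  0.001 -1.   ]
 [-1.     0.003  0.003]]
```

View pics/side_F.png

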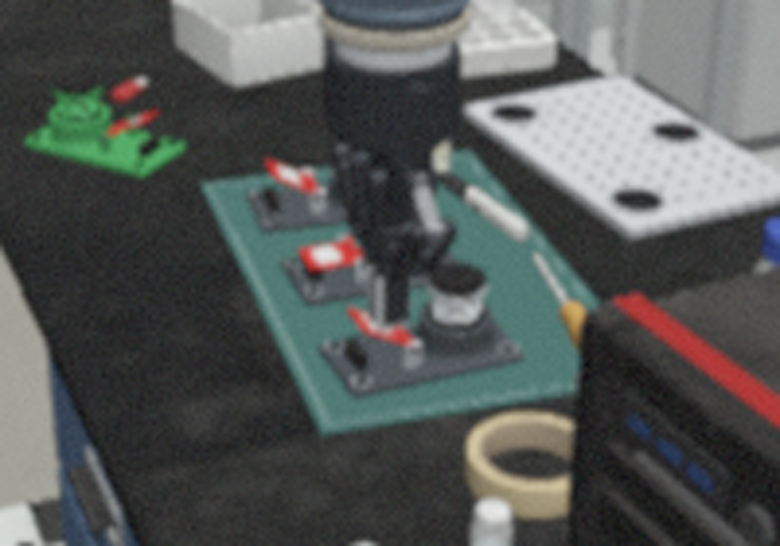

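The middle tag at (330,255) lies level. The left tag (290,175) and right tag (380,328) are still up.

```bash
python3 -c "
from rig import job; print(job.finish_job())"
```

```text
the job is handed in; nothing more can be done
None
```

I pressed the three pads from left to right, found the middle foot softest, folded its red tag flat, and handed the job in at about 14 s of the allowed 51 s. The hand-in reports no verdict.

| Foot | Deepest press, by TCP height (about) | Force there |
|---|---|---|
| Left | 9 mm | about 13.5–14 N |
| Middle | 10.5 mm | 3.5 N |
| Right | 10.5 mm | 9.1 N |

- **Tag:** I pressed the middle tag until the force rose to 14 N on its rest. The last top and side pictures show it level.
- **Rest of the scene:** the left and right tags are still up, and no foot or other item shows any visible shift. The pads looked up again in the top view.
- **Less certain:** the press depths come from the arm's height, not from reading the pads. Sideways forces of up to 5 N appeared while pressing. In the last side view the gripper hid the left and middle pads.

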